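# Slide the label plate out over the end of its ledge

### The arm

A 6-joint arm with a two-finger parallel gripper is mounted at the origin on a cart in front of the work surface, level with it; the furniture and walls round the work are solid. World frame = base frame: x ahead of the robot, y to its left, z up, the work surface at z = 0. Lengths are in m, angles in rad, forces in N, time in s.
With the tool pointing down it reaches from about 0.35 to 0.975 m from the base axis. Payload 4.9 kg.
Tool frame: the origin (TCP) lies at the very end of the fingers, on their centre line; the grasp point (between the pads) lies 19 mm behind it; x points along the fingers, z is the direction in which the jaws open and shut, and the axes are right-handed (so a half turn about x gives the same grasp; the last joint's range is limited). The gripper opens to 85 mm and grips with 20 to 120 N. Pads are 22 mm wide; open, the fingers measure 114 mm over their backs; the gripper's body (76 mm by 85 mm) begins 54 mm behind the grasp point. The pads swing forward as they close: fully open they stand 13 mm farther back than shut.
Start: joints at [1.031, 0.053, 1.613, -0, 1.476, -0.119], TCP at [0.255, 0.57, 0.231] pointing down, gripper open.
Joint ranges: [-3.01, 3.01], [-1.01, 2.22], [0.06, 2.58], [-1.02, 4.17], [0.09, 2.62], [-3.14, 3.14]. Speed limits (rad/s): [2.57, 2.57, 3.14, 3.14, 3.14, 3.14].

### API

Orientations are given as a rotation vector (axis times angle).
In Python, from station import ctrl, imaging gives the robot as it stands. The module is installed in compiled form; this text tells all that it offers.
- The arm moves only by the shell command python3 -m jog 'ROWS' [FORCE]. ROWS is JSON, a list that holds one entry, the list of rows, each a list of 5 numbers: the shift along the tool's x, y, z in m, then the turn about the tool's x in rad, then the closure, from -1 (fully open) to 1 (shut). A call has 1 to 12 rows; each row is the pose to reach, as a shift and turn from the pose measured when the call began, along the tool's axes at that moment; what a row does not reach only later rows make up. A row lasts 1/10 s, in which the tool goes at most 50 mm and 8.59 degrees, less where a joint would pass 70% of its speed; a pose out of reach is approached as far as the arm can. A call with a gripper value outside its range is refused whole. The fingers move at their own pace and stop on an object; FORCE is the grip in N (left out, the last holds). Time passes only in rows, so rows that repeat a pose let the fingers close. It gives the time, the measured TCP pose, the force and the opening at its end, in the units of the state.
- ctrl.get_obs(): the state, without advancing time (a new reading comes with each control period).
- imaging.get_image(name): name is "side" or "top" or "wrist"; returns a dict with "color" (480x640x3 uint8, red, green, blue), "intrinsics" (3x3 intrinsics, pixels), "R" (3x3) and "t" (3): a world point X has camera coordinates R X + t. Camera axes: x right, y down, z forward; pixel columns grow to the right and rows downward; lengths in m; the calibration is good to about 2 mm. A picture is of the moment at which its call begins. There is no depth.
- ctrl.finish_job(): hands the job in, once; it reports no verdict.
The state is a dict: "t": time; "q": joint angles; "dq": joint speeds; "effort": joint torques, N m; "tool_pos": TCP position; "tool_rot": TCP orientation; "contact_force": force on the tool from outside, world axes, zero at the start; "wrist_torque": the same for the moment, N m; "opening": finger opening in m.
Only numpy, scipy, OpenCV 4.12 (cv2) and the standard library are available. Lean on these libraries where they do the work, as an engineer would, in place of code of your own. Each camera call takes 0.05 s, during which the arm holds its last target.

### The job

The thin label plate lies askew on the ledge. Without picking it up, push it with the fingertips square and flush against the ledge's fence while it is still wholly on the ledge, then push it along the fence toward the open end at the front of the bench until the whole of its red end band stands out past the end of the ledge with no more than about 15 mm of bare metal behind it, so that the next worker can take it by its edge. It must stay flat on the ledge and flush to the fence, and the other things on the bench stay where they are.

Things in the scene. Friction and masses are not known exactly. Their poses are not given: they have to be found in the camera images.
- ledge: Fixed grey shelf on dark risers. Origin: on the bench below it; its flat top is 40 mm up and spans x -70 to +75, y -110 to +140 mm. Dark fence along the +x side (on the robot's left), full length, 14 mm above the top, 10 mm thick, inner face at x = +65 mm. The other three sides have no lip; the open end to push toward is +y, which points at the robot's side of the bench. Place and yaw vary.
- ledge_corner (a point): Point on the ledge's top surface where the fence's inner face meets the open (+y) end; axes as the ledge (+y points outward past the end, +x into the fence).
- label_plate: Loose aluminium plate, 80 (its x) x 120 (its y) x 6 mm, 0.11 to 0.22 kg, black field on top, red band 30 mm wide across its +y end. Origin: centre of its underside. Starts flat and wholly on the ledge, red band toward the open end, turned up to 0.2 rad, its near-fence side 17 to 33 mm (at the middle) short of the fence.
- plate_lead (a point): Middle of the plate's red (+y) end edge, at the underside, 60 mm from the plate's origin; axes as the plate. Its y in ledge_corner's frame is how far the plate overhangs.
- spool: Bystander: wire spool with blue flanges, 64 mm across, 40 mm high, origin under its centre.
- capsule: Bystander: black round receiver capsule with a light top, 40 mm across, 15 mm high, origin under its centre.
- bracket: Bystander: small bright L-shaped bracket, 30 x 60 x 31 mm, origin under its centre.
- tin: Bystander: round metal tin, 69 mm across, 40 mm high, origin under its centre.
- driver: Bystander: screwdriver with a blue handle, lying, 201 mm long, 35 mm thick, origin under its centre.

How it is judged:
On the way:
1. the plate lies square and flush against the fence (gap at its middle under 5 mm, within 0.06 rad), its red end not yet past the end of the ledge (x of label_plate in the frame of ledge_corner above -0.045 m and angle between the y axis of label_plate and the y axis of ledge, either way round below 0.06 rad and y of plate_lead in the frame of ledge_corner below 0.005 m), for 0.1 s.
At the end, for the whole second after the job is handed in: The plate rests flat on the ledge, overhanging the open end by 28 to 47 mm (the 30 mm band plus at most about 15 mm of bare metal), within 6 mm of the fence and 0.06 rad of parallel to it (y of plate_lead in the frame of ledge_corner between 0.028 and 0.047 m and x of label_plate in the frame of ledge_corner above -0.046 m and angle between the y axis of label_plate and the y axis of ledge, either way round below 0.06 rad and height (world z) of label_plate between 0.037 and 0.044 m and angle between label_plate's own z axis and vertical below 0.04 rad and linear speed of label_plate below 0.01 m/s); the robot touches nothing.
It fails at once if the plate is lifted or tipped (more than 12 mm off the ledge's top or 0.15 rad) (height (world z) of label_plate above 0.052 m or angle between label_plate's own z axis and vertical above 0.15 rad).
It fails at once if a bystander is moved more than 15 mm (distance of any of spool, capsule, bracket, tin, driver from where it was at the start of the episode above 0.015 m).
It also fails if it takes over 53 s, if anything falls off the work surface, if the arm or the gripper's body presses on something with over 40 N, if the wrist force passes 120 N, or if a joint passes its speed limit or range.

## Working session

There is one attempt and no reset: what is moved stays moved. The work goes in short steps, Python scripts to look and compute and a shell command to move; the robot and the scene stay as the last step left them, time stands still between calls to the robot, and variables do not carry over. Pictures are saved under pics/ and viewed, and the job is handed in when it is done.

```bash
mkdir -p pics; python3 - <<'E'
from station import ctrl, imaging
import cv2
o=ctrl.get_obs()
for k,v in o.items(): print(k,v)
for n in ("side","top","wrist"):
    d=imaging.get_image(n); cv2.imwrite(f"pics/{n}0.png",d["color"][:,:,::-1])
    print(n,d["intrinsics"].tolist(),d["R"].round(4).tolist(),d["t"].round(4).tolist())
E
```

```text
t 0.0
q [ 1.03100086e+00  5.33785231e-02  1.61428549e+00  3.03448094e-05
  1.47599763e+00 -1.18985167e-01]
dq [ 6.64675259e-05  7.09333018e-04 -1.29656574e-03  1.50647791e-03
  1.79682726e-03  7.51082138e-04]
effort [ 1.43127777e-04 -3.93699002e+01 -3.70168018e+01 -1.09581106e-04
  6.93650421e-03  2.41871589e-05]
tool_pos [0.25497618 0.56994751 0.23005467]
tool_rot [-0.89485779  1.38129855  0.89340437]
contact_force [-0.29339297  0.42783693 -0.21110399]
wrist_torque [-0.05145032 -0.05844349  0.02289448]
opening 0.08558273279192494
side [[456.60196654089725, 0.0, 318.6012826799053], [0.0, 456.60196654089725, 238.00102559195588], [0.0, 0.0, 1.0]] [[-0.9997, -0.0229, 0.0037], [-0.0142, 0.48, -0.8772], [0.0184, -0.877, -0.4802]] [0.5775, 0.0642, 0.8678]
top [[521.0619034085679, 0.0, 320.99052765375825], [0.0, 521.0619034085679, 245.01403472188917], [0.0, 0.0, 1.0]] [[-0.0284, -0.9995, 0.0162], [-0.9936, 0.0265, -0.1098], [0.1093, -0.0192, -0.9938]] [-0.0032, 0.6111, 0.9471]
wrist [[369.1357216358278, 0.0, 318.9245196203571], [0.0, 369.1357216358278, 237.91550626508663], [0.0, 0.0, 1.0]] [[0.4093, 0.9124, -0.003], [0.8654, -0.3872, 0.3182], [0.2892, -0.1328, -0.948]] [-0.6237, -0.0417, 0.3801]
```

View pics/top0.png

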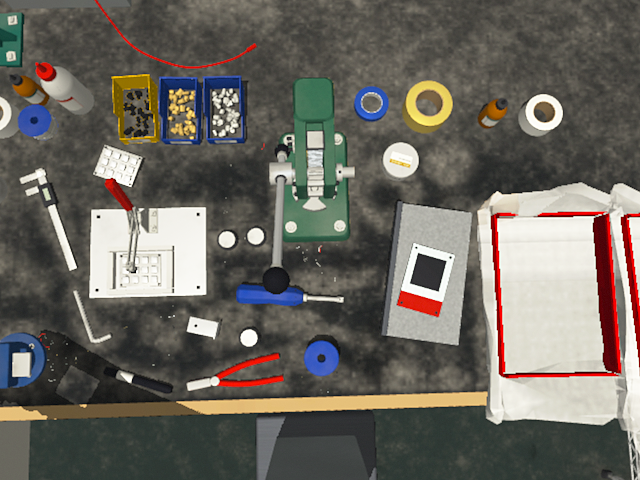

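View pics/side0.png

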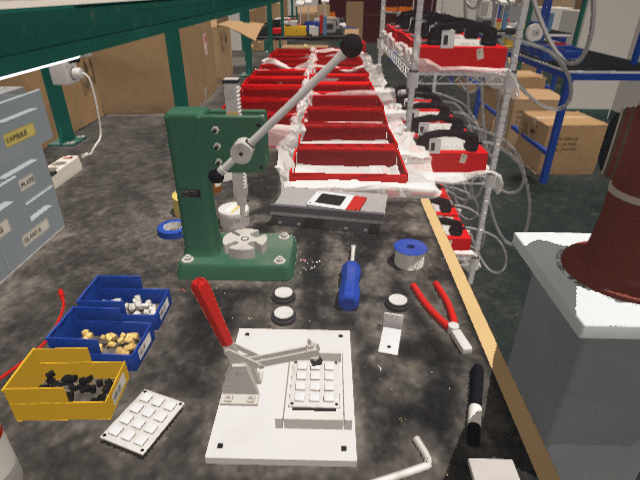

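```bash
python3 - <<'E'
import cv2
a=cv2.imread("pics/top0.png")[190:360,370:490]
cv2.imwrite("pics/top0c.png",cv2.resize(a,None,fx=3.5,fy=3.5,interpolation=cv2.INTER_CUBIC))
a=cv2.imread("pics/side0.png")[180:250,260:400]
cv2.imwrite("pics/side0c.png",cv2.resize(a,None,fx=5,fy=5,interpolation=cv2.INTER_CUBIC))
E
```

```text
(no output)
```

View pics/top0c.png

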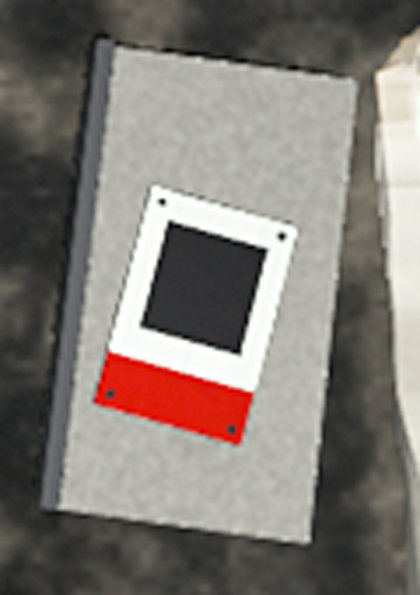

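View pics/side0c.png

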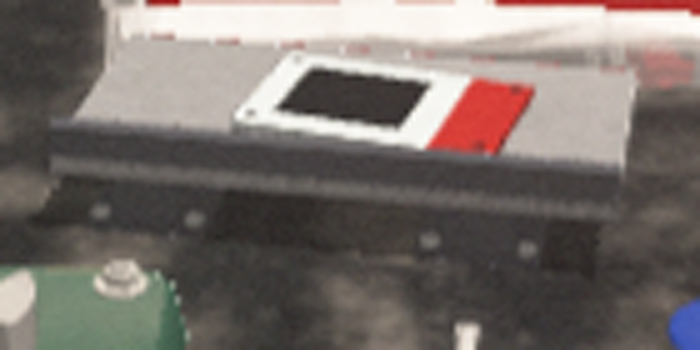

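View pics/wrist0.png

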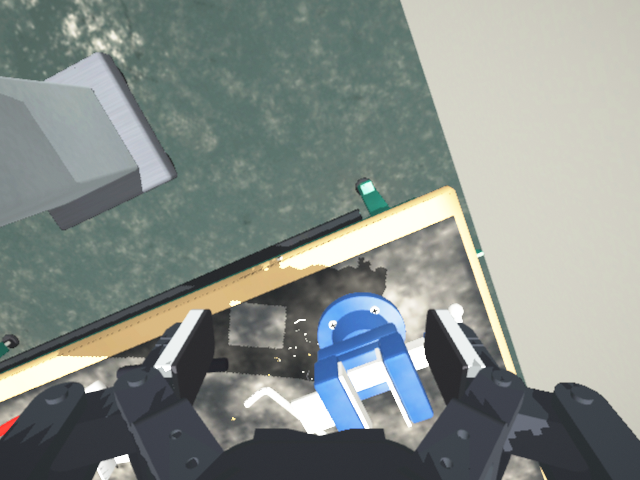

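```bash
cat > h.py <<'E'
import numpy as np
from station import ctrl, imaging
def ray(d,u,v,z):
    K,R,t=(np.array(d[k]) for k in("intrinsics","R","t"))
    r=R.T@np.linalg.inv(K)@[u,v,1]; c=-R.T@t
    return c+r*(z-c[2])/r[2]
def proj(d,X):
    K,R,t=(np.array(d[k]) for k in("intrinsics","R","t"))
    p=K@(R@np.asarray(X)+t); return p[:2]/p[2]
E
python3 - <<'E'
from h import *
d=imaging.get_image("top")
c=lambda u,v,z: ray(d,370+u/3.5-.36,190+v/3.5-.36,z)
P={'FR':c(356,79,.04),'NR':c(309,543,.04),'fFo':c(97,38,.054),'fNo':c(42,508,.054),'fFi':c(113,43,.054),'fNi':c(57,510,.054),
'pFL':c(152,185,.046),'pFR':c(297,230,.046),'pNR':c(242,444,.046),'pNL':c(95,403,.046)}
for k,v in P.items(): print(k,v.round(4))
def dirn(a,b):
    w=P[b]-P[a]; return np.arctan2(w[1],w[0]),np.linalg.norm(w)
for a,b in [('FR','NR'),('fFo','fNo'),('fFi','fNi'),('pFL','pNL'),('pFR','pNR'),('pFL','pFR'),('pNL','pNR'),('fNo','NR'),('fFo','FR')]: print(a,b,dirn(a,b))
print(sum(P[k] for k in('pFL','pFR','pNL','pNR'))/4)
E
```

```text
FR [ 0.6649 -0.3061  0.04  ]
NR [ 0.4189 -0.2664  0.04  ]
fFo [ 0.6883 -0.1643  0.054 ]
fNo [ 0.442  -0.1248  0.054 ]
fFi [ 0.6853 -0.1728  0.054 ]
fNi [ 0.4408 -0.1325  0.054 ]
pFL [ 0.6096 -0.1915  0.046 ]
pFR [ 0.5834 -0.2677  0.046 ]
pNR [ 0.4716 -0.2324  0.046 ]
pNL [ 0.4951 -0.156   0.046 ]
FR NR (np.float64(2.9816947360793575), np.float64(0.24925300913360174))
fFo fNo (np.float64(2.982357289968159), np.float64(0.24937661231092356))
fFi fNi (np.float64(2.9785504669407543), np.float64(0.24783962637005297))
pFL pNL (np.float64(2.8403252873720377), np.float64(0.11983093159660156))
pFR pNR (np.float64(2.835318080904328), np.float64(0.11732967432795867))
pFL pFR (np.float64(-1.901167692254719), np.float64(0.08055657898460733))
pNL pNR (np.float64(-1.870080327519343), np.float64(0.07993512973150954))
fNo NR (np.float64(-1.7330457618635364), np.float64(0.1441441881646145))
fFo FR (np.float64(-1.7339032503279659), np.float64(0.14430897459113243))
[ 0.5399386  -0.21190645  0.046     ]
```

```bash
python3 - <<'E'
from h import *
import cv2
T=imaging.get_image("top");S=imaging.get_image("side")
def tri(a,b):
    A=[]
    for d,(u,v) in((T,a),(S,b)):
        Pm=np.array(d["intrinsics"])@np.c_[d["R"],d["t"]]; A+= [u*Pm[2]-Pm[0],v*Pm[2]-Pm[1]]
    X=np.linalg.svd(np.array(A))[2][-1]; X=X[:3]/X[3]
    return X.round(3),(proj(T,X)-a).round(1),(proj(S,X)-b).round(1)
print("ball",tri((275,280),(350,45)))
print("ball2",tri((275,280),(216,176)))
print("tray near",tri((499,375),(405,181)))
print("tray far",tri((497,214),(298,150)))
from scipy.spatial.transform import Rotation as R
o=ctrl.get_obs(); print(R.from_rotvec(o["tool_rot"]).as_matrix().round(3))
E
```

```text
ball (array([0.532, 0.042, 0.4  ]), array([ 0. , -0.9]), array([1. , 0.1]))
ball2 (array([0.628, 0.076, 0.223]), array([-15.5, -58.3]), array([69.3, -5.1]))
tray near (array([ 0.365, -0.337,  0.046]), array([ 0.1, -1.2]), array([ 1.2, -0. ]))
tray far (array([ 0.641, -0.322,  0.129]), array([0.1, 2.7]), array([-2.5, -0.4]))
[[-0.    -0.913  0.408]
 [-0.001  0.408  0.913]
 [-1.     0.    -0.001]]
```

```bash
python3 - <<'E'
import cv2
a=cv2.imread("pics/side0.png")[120:240,230:450]
cv2.imwrite("pics/side0d.png",cv2.resize(a,None,fx=3.6,fy=3.6,interpolation=cv2.INTER_CUBIC))
E
```

```text
(no output)
```

View pics/side0d.png

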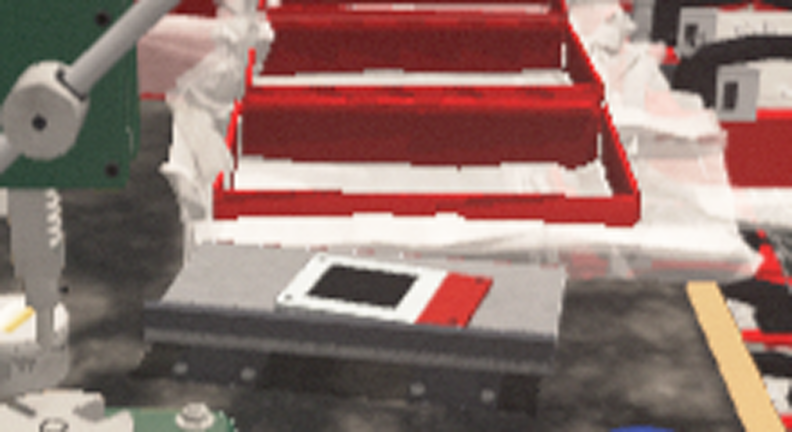

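```bash
cat >> h.py <<'E'
from scipy.spatial.transform import Rotation as Rot
C=np.array([.4404,-.1339]); TH=2.982
ey=np.array([np.cos(TH),np.sin(TH)]); ex=np.array([ey[1],-ey[0]])
def W(x,y): return C+x*ex+y*ey
def L(p): p=np.asarray(p)[:2]-C; return np.array([p@ex,p@ey])
def delta(xy,z,ang=None):
    o=ctrl.get_obs(); M=Rot.from_rotvec(o["tool_rot"]).as_matrix()
    w=np.r_[xy,z]-o["tool_pos"]; a=np.arctan2(M[1,2],M[0,2]); 
    tr=0 if ang is None else -((ang-a+np.pi)%(2*np.pi)-np.pi)
    print("shift",(M.T@w).round(4),"turn",round(tr,4))
def where():
    o=ctrl.get_obs(); M=Rot.from_rotvec(o["tool_rot"]).as_matrix()
    print("t",round(o["t"],2),"tcp",o["tool_pos"].round(4),"ledge",L(o["tool_pos"]).round(4),"zang",round(np.arctan2(M[1,2],M[0,2]),4),"tilt",M[2].round(3),"F",np.round(o["contact_force"],1),"open",round(o["opening"],4),"q",np.round(o["q"],2))
E
python3 - <<'E'
from h import *
delta((.38,.15),.23);delta((.38,-.1),.23);delta(W(-.125,-.11),.2,-.16)
E
```

```text
shift [ 0.0011 -0.2856 -0.3326] turn 0
shift [ 0.0013 -0.3877 -0.5608] turn 0
shift [ 0.0313 -0.5952 -0.6594] turn 1.31
```

```bash
python3 -m jog '[[[0,-0.03,-0.036,0.1,-1],[0,-0.06,-0.072,0.2,-1],[0,-0.095,-0.11,0.35,-1],[0,-0.125,-0.148,0.5,-1],[0,-0.16,-0.185,0.65,-1],[0,-0.19,-0.22,0.8,-1],[0,-0.222,-0.26,0.9,-1],[0,-0.255,-0.295,1.0,-1],[0,-0.286,-0.333,1.1,-1],[0,-0.305,-0.375,1.2,-1],[0,-0.323,-0.42,1.31,-1],[0,-0.34,-0.46,1.31,-1]]]'; python3 - <<'E'
from h import *
where(); delta((.38,-.1),.2,-.16);delta(W(-.128,-.11),.15,-.16)
E
```

```text
t: 1.5
tool_pos: [0.3772, 0.0096, 0.2314]
tool_rot: [0.127, 1.566, -0.128]
contact_force: [0.2, -0.6, 0.3]
opening: 0.0855
t 1.5 tcp [0.3772 0.0096 0.2314] ledge [0.1316 0.0852] zang -0.1621 tilt [-1.    -0.001  0.001] F [ 0.2 -0.6  0.3] open 0.0855 q [-0.17 -0.61  2.15 -0.    1.6  -0.01]
shift [ 0.0315 -0.1077  0.0204] turn -0.0021
shift [ 0.0818 -0.259   0.1958] turn -0.0021
```

```bash
python3 -m jog '[[[0.01,-0.04,0.005,0,-1],[0.02,-0.08,0.012,0,-1],[0.03,-0.11,0.03,0,-1],[0.04,-0.14,0.065,0,-1],[0.05,-0.175,0.095,0,-1],[0.06,-0.205,0.13,0,-1],[0.07,-0.235,0.165,0,-1],[0.082,-0.26,0.196,0,-1],[0.105,-0.26,0.196,0,-1],[0.125,-0.26,0.196,0,-1],[0.135,-0.26,0.196,0,-1],[0.135,-0.26,0.196,0,-1]]]'; python3 - <<'E'
from h import *
import cv2
where(); 
for n in("wrist","side","top"):
    d=imaging.get_image(n); cv2.imwrite(f"pics/{n}1.png",d["color"][:,:,::-1])
E
```

```text
t: 2.7
tool_pos: [0.5276, -0.2779, 0.0948]
tool_rot: [0.128, 1.57, -0.126]
contact_force: [0.5, 0.2, -0.0]
opening: 0.0855
t 2.7 tcp [ 0.5276 -0.2779  0.0948] ledge [-0.1283 -0.109 ] zang -0.162 tilt [-1.     0.001 -0.003] F [ 0.5  0.2 -0. ] open 0.0855 q [-0.61  0.11  1.79 -0.    1.24 -0.45]
```

View pics/wrist1.png

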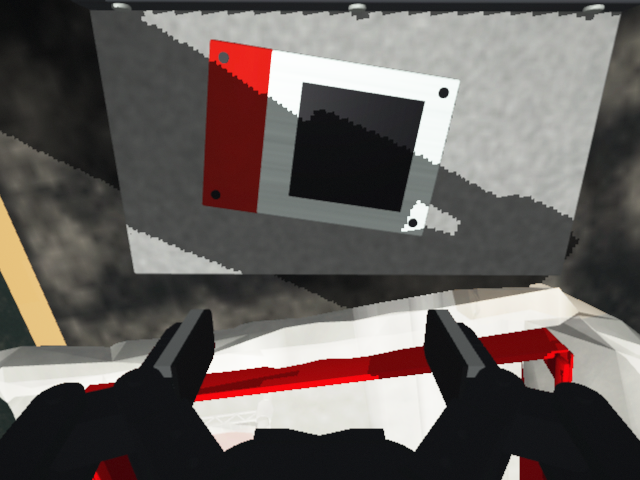

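View pics/side1.png

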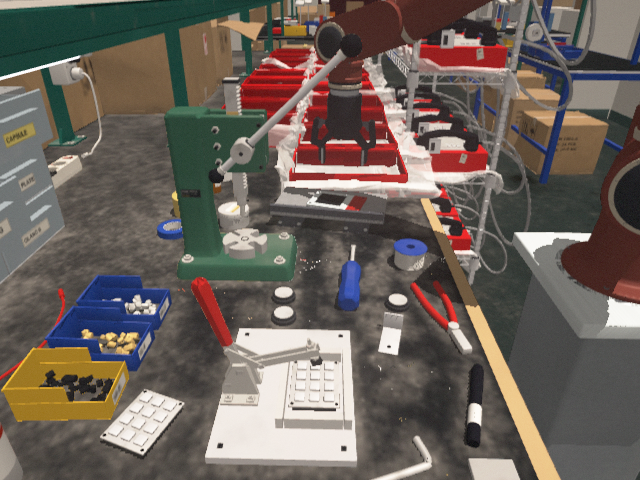

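```bash
python3 - <<'E'
from h import *
d=imaging.get_image("wrist"); print("cam",(-d["R"].T@d["t"]).round(3))
o=ctrl.get_obs();p=o["tool_pos"]
for dz in(0,.013,.03): print(dz,[proj(d,np.r_[p[:2]+s*ey,p[2]+dz]).round(0) for s in(-.043,.043)])
print([proj(d,np.r_[p[:2]+s*ey,.04]).round(0) for s in(-.043,.043)])
for n,(x,y) in dict(NR=(-.135,0),FR=(-.135,-.25),C=(0,0)).items(): print(n,proj(d,np.r_[W(x,y),.04]).round(0))
print("tray near rim if z=.04,.07:",[ray(d,u,v,z).round(3) for u,v in((560,330),(200,395)) for z in(.04,.07)])
print("plate",[ray(d,u,v,.046).round(4) for u,v in((210,40),(459,80),(421,236),(203,206))])
E
```

```text
cam [ 0.543 -0.198  0.24 ]
0 [array([416., 312.]), array([218., 313.])]
0.013 [array([424., 329.]), array([209., 330.])]
0.03 [array([437., 356.]), array([196., 357.])]
[array([391., 261.]), array([243., 262.])]
NR [128. 271.]
FR [553. 269.]
C [80.  8.]
tray near rim if z=.04,.07: [array([ 0.672, -0.35 ,  0.04 ]), array([ 0.653, -0.327,  0.07 ]), array([ 0.437, -0.361,  0.04 ]), array([ 0.453, -0.337,  0.07 ])]
plate [array([ 0.4988, -0.1581,  0.046 ]), array([ 0.6133, -0.1944,  0.046 ]), array([ 0.5892, -0.2712,  0.046 ]), array([ 0.4747, -0.235 ,  0.046 ])]
```

```bash
python3 -m jog '[[[0.03,0,0,0,-1],[0.05,0,0,0,-1],[0.058,0,0,0,-1],[0.06,0,0,0,-1],[0.062,0,0,0,-1],[0.062,0,0,0,-1],[0.064,0,0,0,-1],[0.064,0,0,0,-1]]]'; python3 - <<'E'
from h import *
import cv2
where(); 
for n in("wrist","side"):
    d=imaging.get_image(n); 
    a=d["color"][:,:,::-1]
    if n=="side": a=cv2.resize(a[130:240,260:420],None,fx=5,fy=5,interpolation=cv2.INTER_CUBIC)
    cv2.imwrite(f"pics/{n}2.png",a)
E
```

```text
t: 3.7
tool_pos: [0.5301, -0.2795, 0.0351]
tool_rot: [0.125, 1.563, -0.129]
contact_force: [0.6, -0.1, 0.7]
opening: 0.0855
t 3.7 tcp [ 0.5301 -0.2795  0.0351] ledge [-0.1295 -0.1117] zang -0.1619 tilt [-1.    -0.002  0.004] F [ 0.6 -0.1  0.7] open 0.0855 q [-0.61  0.19  1.82 -0.    1.13 -0.45]
```

View pics/wrist2.png

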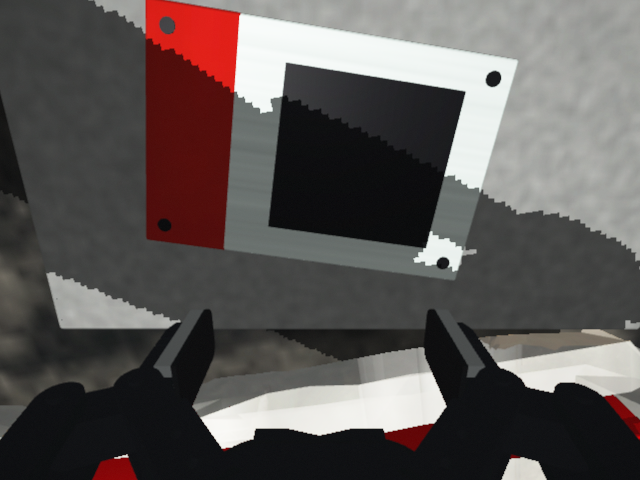

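View pics/side2.png

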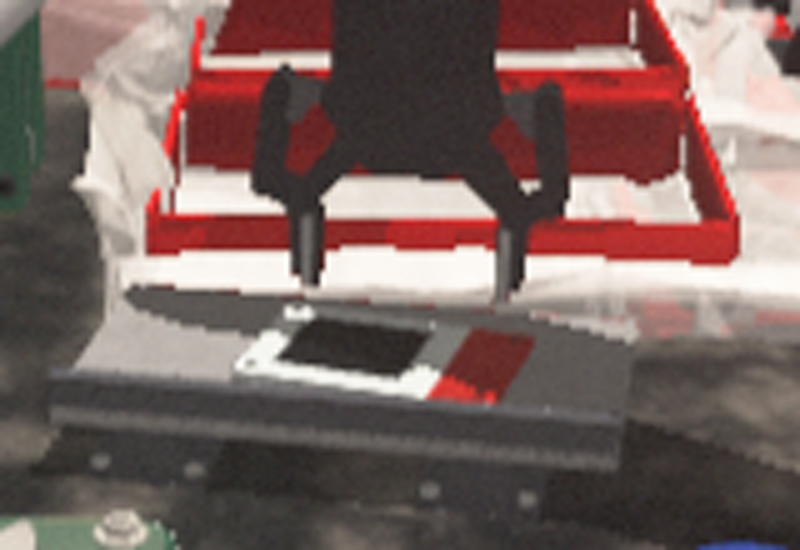

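```bash
python3 -m jog '[[[0.002,0,-0.005,0,-1],[0.004,0,-0.005,0,-1],[0.004,0,-0.005,0,-1],[0.004,0,-0.005,0,-1]]]';python3 -m jog '[[[0.001,0,0,0,-1],[0.002,0,0,0,-1],[0.002,0,0,0,-1],[0.002,0,0,0,-1]]]'
```

```text
t: 4.2
tool_pos: [0.5249, -0.2786, 0.0307]
tool_rot: [0.125, 1.564, -0.129]
contact_force: [0.6, -0.2, 0.3]
opening: 0.0855
t: 4.6
tool_pos: [0.5249, -0.2786, 0.0287]
tool_rot: [0.125, 1.564, -0.129]
contact_force: [0.1, -0.2, -0.4]
opening: 0.0848
```

```bash
python3 -m jog '[[[0.001,0,0,0,-1],[0.0015,0,0,0,-1],[0.0015,0,0,0,-1],[0.0015,0,0,0,-1]]]'
```

```text
t: 5.0
tool_pos: [0.5249, -0.2786, 0.0271]
tool_rot: [0.125, 1.564, -0.129]
contact_force: [-0.4, -0.5, 0.1]
opening: 0.0854
```

```bash
python3 -m jog '[[[0.0008,0,0,0,-1],[0.0015,0,0,0,-1],[0.0015,0,0,0,-1],[0.0015,0,0,0,-1]]]'; python3 - <<'E'
from h import *
import cv2
where()
for n in("wrist","side"):
    d=imaging.get_image(n); a=d["color"][:,:,::-1]
    if n=="side": a=cv2.resize(a[130:240,260:420],None,fx=5,fy=5,interpolation=cv2.INTER_CUBIC)
    cv2.imwrite(f"pics/{n}3.png",a)
E
```

```text
t: 5.4
tool_pos: [0.525, -0.2786, 0.0269]
tool_rot: [0.125, 1.564, -0.129]
contact_force: [-2.8, 1.1, 7.5]
opening: 0.0854
t 5.4 tcp [ 0.525  -0.2786  0.0269] ledge [-0.1294 -0.1065] zang -0.1619 tilt [-1.    -0.002  0.003] F [-2.8  1.1  7.5] open 0.0854 q [-0.61  0.19  1.83 -0.    1.12 -0.45]
```

View pics/side3.png

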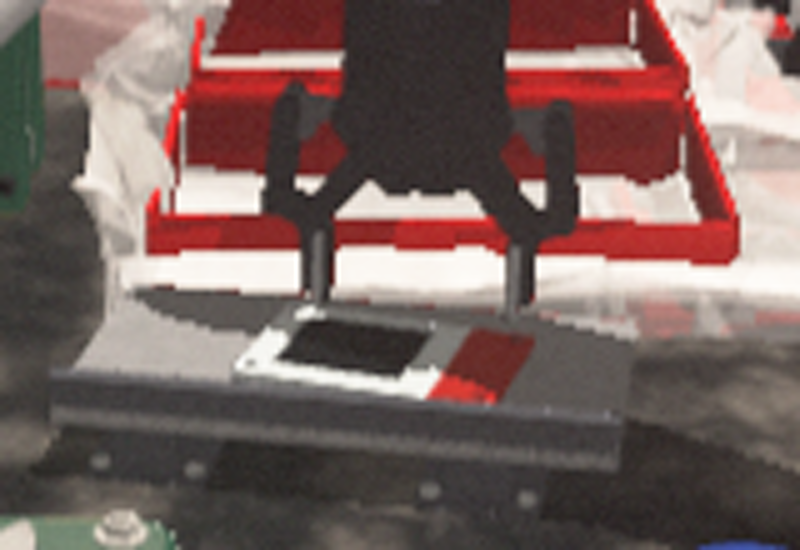

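View pics/wrist3.png

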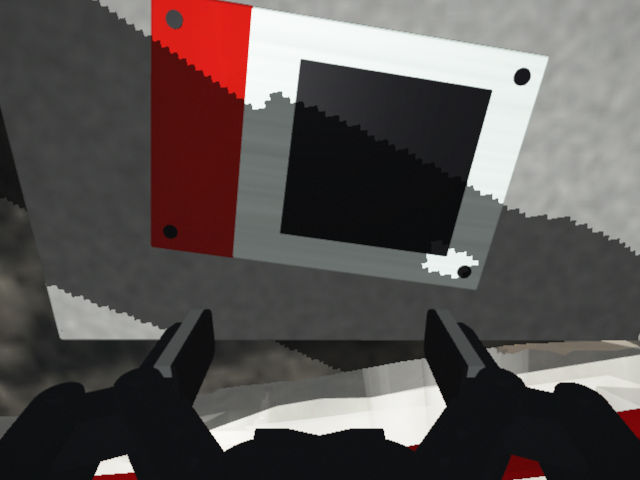

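```bash
python3 -m jog '[[[-0.001,0,0,0,-1],[-0.0025,0,0,0,-1],[-0.0025,0.003,0,0,-1],[-0.0025,0.006,0,0,-1],[-0.0025,0.009,0,0,-1],[-0.0025,0.012,0,0,-1],[-0.0025,0.015,0,0,-1],[-0.0025,0.018,0,0,-1],[-0.0025,0.021,0,0,-1],[-0.0025,0.024,0,0,-1],[-0.0025,0.024,0,0,-1]]]'; python3 - <<'E'
from h import *
import cv2
where()
for n in("wrist",):
    d=imaging.get_image(n); a=d["color"][:,:,::-1]
    cv2.imwrite(f"pics/{n}4.png",a)
E
```

```text
t: 6.6
tool_pos: [0.5288, -0.2544, 0.0293]
tool_rot: [0.125, 1.565, -0.128]
contact_force: [0.2, 0.1, -0.3]
opening: 0.0853
t 6.6 tcp [ 0.5288 -0.2544  0.0293] ledge [-0.105  -0.1065] zang -0.1614 tilt [-1.    -0.002  0.003] F [ 0.2  0.1 -0.3] open 0.0853 q [-0.58  0.17  1.85 -0.    1.12 -0.41]
```

View pics/wrist4.png

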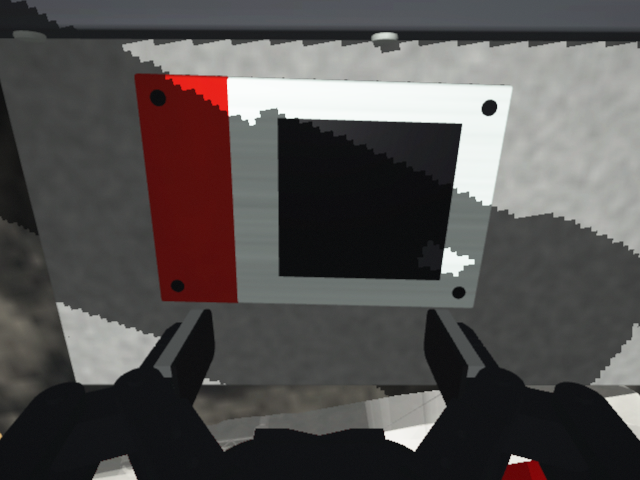

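```bash
python3 -m jog '[[[0,0.003,0,0,-1],[0,0.006,0,0,-1],[0,0.008,0,0,-1],[0,0.01,0,0,-1],[0,0.011,0,0,-1],[0,0.012,0,0,-1],[0,0.012,0,0,-1]]]'; python3 - <<'E'
from h import *
import cv2
where()
for n in("wrist",):
    d=imaging.get_image(n); a=d["color"][:,:,::-1]
    cv2.imwrite(f"pics/{n}5.png",a)
E
```

```text
t: 7.35
tool_pos: [0.5308, -0.2427, 0.0294]
tool_rot: [0.125, 1.564, -0.128]
contact_force: [0.2, -0.6, 0.4]
opening: 0.0854
t 7.35 tcp [ 0.5308 -0.2427  0.0294] ledge [-0.093  -0.1065] zang -0.1615 tilt [-1.    -0.002  0.003] F [ 0.2 -0.6  0.4] open 0.0854 q [-0.56  0.16  1.85 -0.    1.12 -0.39]
```

View pics/wrist5.png

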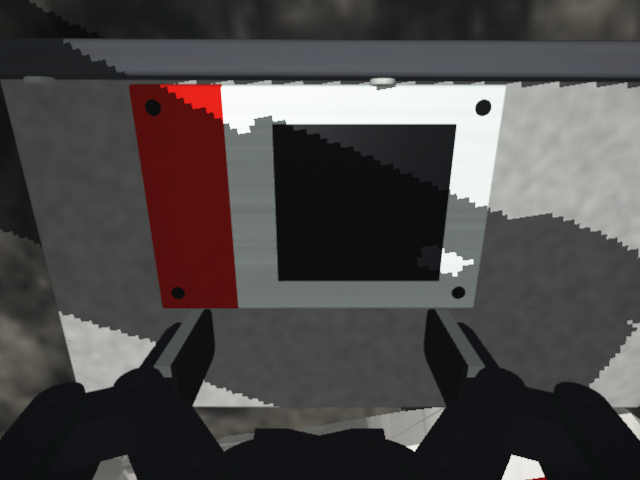

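Now square, about 2 mm short of the fence (plate top edge row 84, fence foot row 80). I'll close the last bit in small steps.

```bash
python3 -m jog '[[[0,0.001,0,0,-1],[0,0.002,0,0,-1],[0,0.002,0,0,-1],[0,0.002,0,0,-1]]]';python3 -m jog '[[[0,0.0005,0,0,-1],[0,0.001,0,0,-1],[0,0.001,0,0,-1],[0,0.001,0,0,-1]]]'
```

```text
t: 7.8
tool_pos: [0.531, -0.241, 0.0293]
tool_rot: [0.125, 1.565, -0.129]
contact_force: [-1.4, -3.8, 0.3]
opening: 0.0851
t: 8.2
tool_pos: [0.5309, -0.2408, 0.0294]
tool_rot: [0.124, 1.565, -0.13]
contact_force: [-1.9, -4.5, -0.6]
opening: 0.0855
```

```bash
python3 -m jog '[[[0,0.001,0,0,-1],[0,0.001,0,0,-1],[0,0.001,0,0,-1]]]'; python3 - <<'E'
from h import *
import cv2
where()
for n in("wrist",):
    d=imaging.get_image(n); a=d["color"][:,:,::-1]
    cv2.imwrite(f"pics/{n}6.png",a)
E
```

```text
t: 8.5
tool_pos: [0.5309, -0.2408, 0.0294]
tool_rot: [0.123, 1.565, -0.132]
contact_force: [-2.3, -6.1, -1.6]
opening: 0.0851
t 8.5 tcp [ 0.5309 -0.2408  0.0294] ledge [-0.0912 -0.1063] zang -0.1619 tilt [-1.    -0.006  0.002] F [-2.3 -6.1 -1.6] open 0.0851 q [-0.55  0.16  1.86 -0.    1.12 -0.39]
```

View pics/wrist6.png

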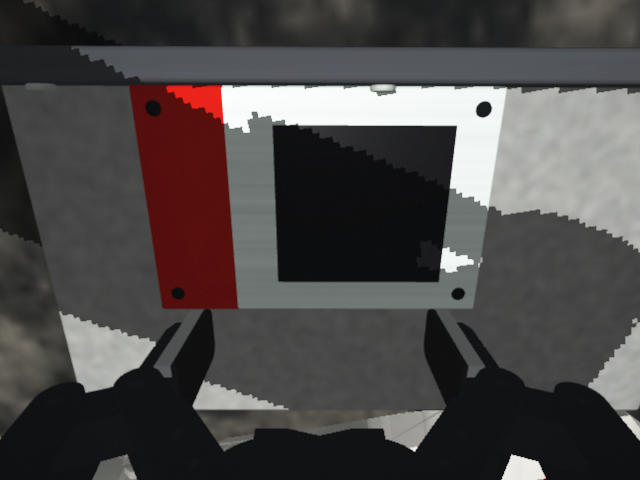

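```bash
python3 -m jog '[[[0,-0.004,0,0,-1],[0,-0.01,0,0,-1],[-0.02,-0.012,0,0,-1],[-0.05,-0.012,0,0,-1],[-0.065,-0.012,0,0,-1],[-0.065,-0.012,0,0,-1]]]'; python3 - <<'E'
from h import *
where(); delta(W(-.041,-.186),.07,1.411)
E
```

```text
t: 9.15
tool_pos: [0.5308, -0.2534, 0.0977]
tool_rot: [0.121, 1.56, -0.133]
contact_force: [-0.8, -1.0, 0.2]
opening: 0.0854
t 9.15 tcp [ 0.5308 -0.2534  0.0977] ledge [-0.1036 -0.1082] zang -0.1619 tilt [-1.    -0.007  0.008] F [-0.8 -1.   0.2] open 0.0854 q [-0.57  0.08  1.82 -0.    1.23 -0.41]
shift [0.0279 0.063  0.0774] turn -1.5729
```

```bash
python3 -m jog '[[[0,0.01,0.03,-0.14,0.25],[0,0.02,0.06,-0.28,0.25],[0,0.04,0.077,-0.42,0.25],[0,0.063,0.077,-0.56,0.25],[0,0.063,0.077,-0.7,0.25],[0,0.063,0.077,-0.84,0.25],[0,0.063,0.077,-0.98,0.25],[0,0.063,0.077,-1.12,0.25],[0,0.063,0.077,-1.26,0.25],[0,0.063,0.077,-1.4,0.25],[0,0.063,0.077,-1.54,0.25],[0,0.063,0.077,-1.573,0.25]]]' 20; python3 - <<'E'
from h import *
import cv2
where(); delta(W(-.041,-.186),.06,1.411)
for n in("wrist","top"):
    d=imaging.get_image(n); a=d["color"][:,:,::-1]
    if n=="top": a=cv2.resize(a[140:360,340:500],None,fx=2.7,fy=2.7,interpolation=cv2.INTER_CUBIC)
    cv2.imwrite(f"pics/{n}7.png",a)
E
```

```text
t: 10.35
tool_pos: [0.616, -0.203, 0.0957]
tool_rot: [-1.1, 1.28, 1.086]
contact_force: [0.2, -0.0, 1.2]
opening: 0.0318
t 10.35 tcp [ 0.616  -0.203   0.0957] ledge [-0.0403 -0.1844] zang 1.4144 tilt [-1.    -0.005 -0.006] F [ 0.2 -0.   1.2] open 0.0318 q [-0.43  0.22  1.67 -0.    1.25 -1.84]
shift [ 0.0357 -0.0014 -0.0005] turn 0.0034
```

View pics/wrist7.png

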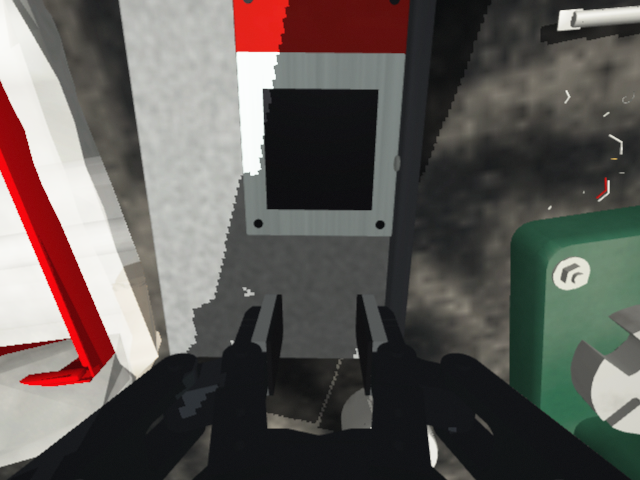

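View pics/top7.png

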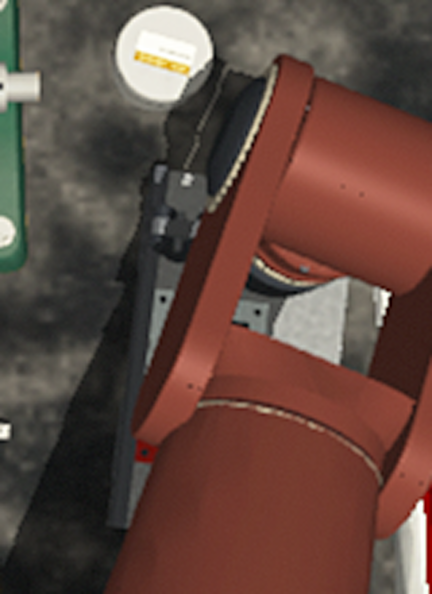

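```bash
python3 -m jog '[[[0.02,-0.001,0,0.003,0.25],[0.04,-0.001,0,0.003,0.25],[0.05,-0.001,0,0.003,0.25],[0.052,-0.001,0,0.003,0.25],[0.052,-0.001,0,0.003,0.25]]]'; python3 -m jog '[[[0.001,0,0,0,0.25],[0.002,0,0,0,0.25],[0.002,0,0,0,0.25]]]'
python3 - <<'E'
from h import *
import cv2
where()
d=imaging.get_image("wrist"); a=d["color"][:,:,::-1]; cv2.imwrite(f"pics/wrist8.png",a)
E
```

```text
t: 10.95
tool_pos: [0.6171, -0.2035, 0.0435]
tool_rot: [-1.095, 1.283, 1.082]
contact_force: [0.2, -0.5, -0.2]
opening: 0.0322
t: 11.25
tool_pos: [0.6175, -0.2037, 0.0423]
tool_rot: [-1.096, 1.283, 1.081]
contact_force: [0.4, -0.5, 0.2]
opening: 0.0321
t 11.25 tcp [ 0.6175 -0.2037  0.0423] ledge [-0.0407 -0.186 ] zang 1.4077 tilt [-1.    -0.006 -0.006] F [ 0.4 -0.5  0.2] open 0.0321 q [-0.43  0.28  1.69 -0.01  1.16 -1.84]
```

View pics/wrist8.png

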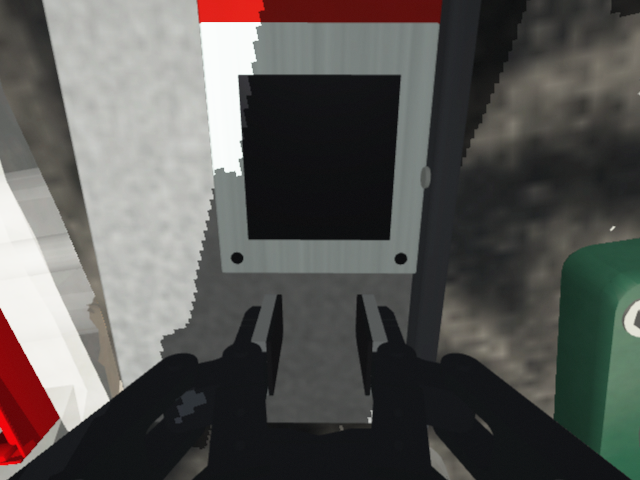

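```bash
python3 -m jog '[[[0.001,0,0,0,0.25],[0.002,0,0,0,0.25],[0.002,0,0,0,0.25],[0.002,0,0,0,0.25]]]'; python3 -m jog '[[[0.001,0,0,0,0.25],[0.0015,0,0,0,0.25],[0.0015,0,0,0,0.25],[0.0015,0,0,0,0.25]]]'
```

```text
t: 11.7
tool_pos: [0.6175, -0.2036, 0.0401]
tool_rot: [-1.096, 1.283, 1.081]
contact_force: [-0.1, 0.5, -0.0]
opening: 0.0316
t: 12.1
tool_pos: [0.6176, -0.2037, 0.0396]
tool_rot: [-1.096, 1.283, 1.081]
contact_force: [-2.7, 0.7, 5.2]
opening: 0.032
```

```bash
python3 -m jog '[[[0.001,0,0,0,0.25],[0.0015,0,0,0,0.25],[0.0015,0,0,0,0.25],[0.0015,0,0,0,0.25]]]'
```

```text
t: 12.5
tool_pos: [0.6177, -0.2037, 0.0395]
tool_rot: [-1.095, 1.283, 1.082]
contact_force: [-4.8, 1.6, 8.1]
opening: 0.0319
```

```bash
python3 -m jog '[[[-0.002,0,0,0,0.25],[-0.0025,0,0,0,0.25],[-0.0025,0.003,0,0,0.25],[-0.0025,0.006,0,0,0.25],[-0.0025,0.009,0,0,0.25],[-0.0025,0.013,0,0,0.25],[-0.0025,0.017,0,0,0.25],[-0.0025,0.021,0,0,0.25],[-0.0025,0.025,0,0,0.25],[-0.0025,0.028,0,0,0.25],[-0.0025,0.03,0,0,0.25],[-0.0025,0.03,0,0,0.25]]]'
python3 - <<'E'
from h import *
import cv2
where()
d=imaging.get_image("wrist"); a=d["color"][:,:,::-1]; cv2.imwrite(f"pics/wrist9.png",a)
E
```

```text
t: 13.7
tool_pos: [0.5877, -0.1988, 0.0418]
tool_rot: [-1.095, 1.284, 1.082]
contact_force: [0.1, -0.7, -0.3]
opening: 0.032
t 13.7 tcp [ 0.5877 -0.1988  0.0418] ledge [-0.0406 -0.1557] zang 1.4081 tilt [-1.    -0.005 -0.006] F [ 0.1 -0.7 -0.3] open 0.032 q [-0.44  0.22  1.76 -0.01  1.15 -1.85]
```

View pics/wrist9.png

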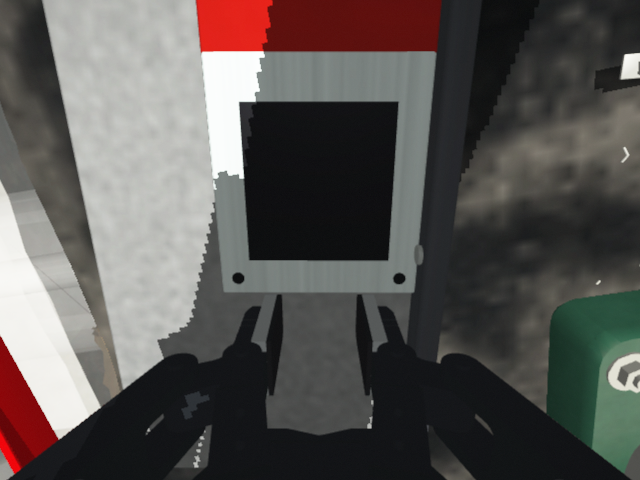

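```bash
python3 -m jog '[[[0,0.003,0,0,0.25],[0,0.007,0,0,0.25],[0,0.011,0,0,0.25],[0,0.015,0,0,0.25],[0,0.02,0,0,0.25],[0,0.025,0,0,0.25],[0,0.03,0,0,0.25],[0,0.034,0,0,0.25],[0,0.038,0,0,0.25],[0,0.042,0,0,0.25],[0,0.045,0,0,0.25],[0,0.045,0,0,0.25]]]'
python3 - <<'E'
from h import *
import cv2
where()
for n in("wrist","side","top"):
    d=imaging.get_image(n); a=d["color"][:,:,::-1]
    if n=="side": a=cv2.resize(a[130:240,260:420],None,fx=5,fy=5,interpolation=cv2.INTER_CUBIC)
    cv2.imwrite(f"pics/{n}10.png",a)
E
```

```text
t: 14.95
tool_pos: [0.5429, -0.1914, 0.0415]
tool_rot: [-1.095, 1.284, 1.083]
contact_force: [0.2, 0.2, -0.1]
opening: 0.032
t 14.95 tcp [ 0.5429 -0.1914  0.0415] ledge [-0.0404 -0.1103] zang 1.4081 tilt [-1.    -0.004 -0.006] F [ 0.2  0.2 -0.1] open 0.032 q [-0.47  0.13  1.87 -0.01  1.14 -1.87]
```

View pics/wrist10.png

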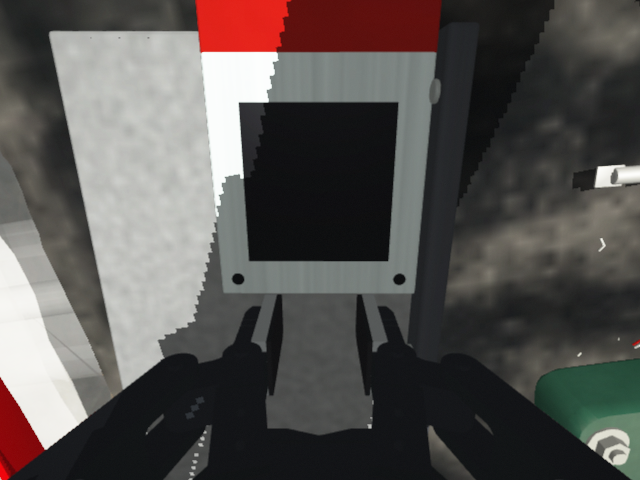

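View pics/side10.png

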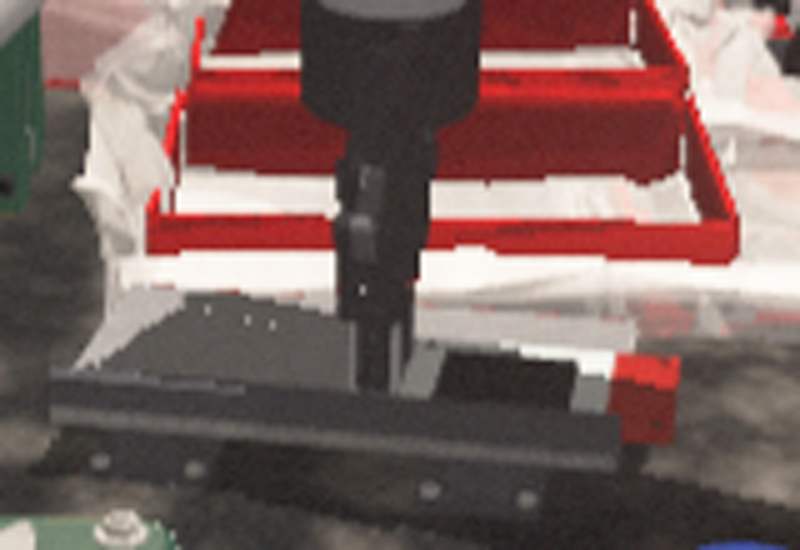

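View pics/top10.png

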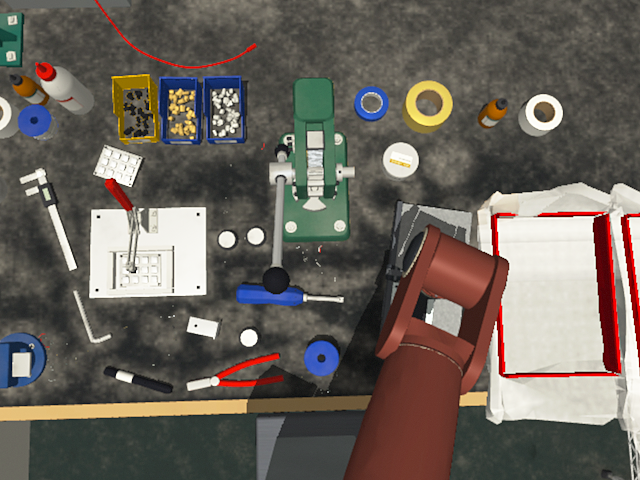

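```bash
python3 - <<'E'
from h import *
d=imaging.get_image("wrist")
for n,u,v,z in(("band",320,51.5,.046),("rear",320,293.5,.046),("end",125,31.5,.04),("rearL",222,293,.046),("bandL",201,52,.046),("rearR",415,293,.046),("bandR",437,51.5,.046)): print(n,L(ray(d,u,v,z)).round(4))
E
```

```text
band [-0.0399 -0.0098]
rear [-0.0402 -0.0996]
end [-0.1069 -0.0024]
rearL [-0.0806 -0.0993]
bandL [-0.0797 -0.0097]
rearR [-0.0012 -0.0994]
bandR [-0.001 -0.01 ]
```

```bash
python3 -m jog '[[[0,0.003,0,0,0.25],[0,0.006,0,0,0.25],[0,0.009,0,0,0.25],[0,0.012,0,0,0.25],[0,0.014,0,0,0.25],[0,0.0155,0,0,0.25],[0,0.0155,0,0,0.25]]]'
python3 - <<'E'
from h import *
import cv2
where()
d=imaging.get_image("wrist"); a=d["color"][:,:,::-1]
cv2.imwrite("pics/wrist11.png",a)
E
```

```text
t: 15.85
tool_pos: [0.5273, -0.1887, 0.0411]
tool_rot: [-1.094, 1.284, 1.084]
contact_force: [0.5, 0.3, 0.3]
opening: 0.0318
t 15.85 tcp [ 0.5273 -0.1887  0.0411] ledge [-0.0403 -0.0946] zang 1.4081 tilt [-1.    -0.003 -0.006] F [0.5 0.3 0.3] open 0.0318 q [-0.47  0.09  1.91 -0.01  1.13 -1.88]
```

View pics/wrist11.png

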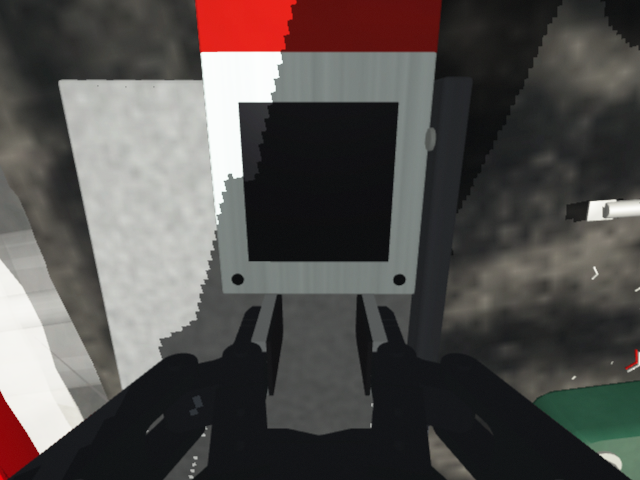

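```bash
python3 -m jog '[[[0,-0.004,0,0,0.25],[0,-0.01,0,0,0.25],[-0.02,-0.012,0,0,0.25],[-0.06,-0.012,0,0,0.25],[-0.1,-0.012,0,0,0.25],[-0.14,-0.012,0,0,0.25],[-0.16,-0.012,0,0,0.25],[-0.16,-0.012,0,0,0.25]]]'
python3 - <<'E'
from h import *
where(); delta((.38,.03),.22)
E
```

```text
t: 16.7
tool_pos: [0.5415, -0.1908, 0.206]
tool_rot: [-1.1, 1.281, 1.077]
contact_force: [0.3, 0.4, 0.4]
opening: 0.0318
t 16.7 tcp [ 0.5415 -0.1908  0.206 ] ledge [-0.0401 -0.1088] zang 1.4082 tilt [-1.    -0.011 -0.008] F [0.3 0.4 0.4] open 0.0318 q [-0.47 -0.06  1.77 -0.    1.42 -1.87]
shift [-0.0177  0.1949  0.1916] turn 0
```

```bash
python3 -m jog '[[[-0.01,0.05,-0.008,0,0.25],[-0.01,0.1,-0.016,0,0.25],[-0.015,0.158,-0.02,0,0.25],[-0.015,0.165,0.03,0,0.25],[-0.015,0.173,0.08,0,0.25],[-0.015,0.18,0.12,0,0.25],[-0.015,0.188,0.16,0,0.25],[-0.015,0.195,0.19,0,0.25],[-0.015,0.195,0.19,0,0.25]]]'
python3 - <<'E'
from h import *
import cv2
where()
for n in("side","top"):
    d=imaging.get_image(n); a=d["color"][:,:,::-1]
    cv2.imwrite(f"pics/{n}12.png",a)
    a=a[190:360,370:490] if n=="top" else a[150:260,260:420]
    cv2.imwrite(f"pics/{n}12c.png",cv2.resize(a,None,fx=3.5 if n=="top" else 5,fy=3.5 if n=="top" else 5,interpolation=cv2.INTER_CUBIC))
E
```

```text
t: 17.6
tool_pos: [0.3787, 0.0313, 0.2156]
tool_rot: [-1.102, 1.28, 1.084]
contact_force: [0.5, 0.6, -0.4]
opening: 0.0318
t 17.6 tcp [0.3787 0.0313 0.2156] ledge [0.1533 0.0872] zang 1.4141 tilt [-1.    -0.008 -0.008] F [ 0.5  0.6 -0.4] open 0.0318 q [-0.11 -0.59  2.17 -0.01  1.56 -1.52]
```

View pics/top12.png

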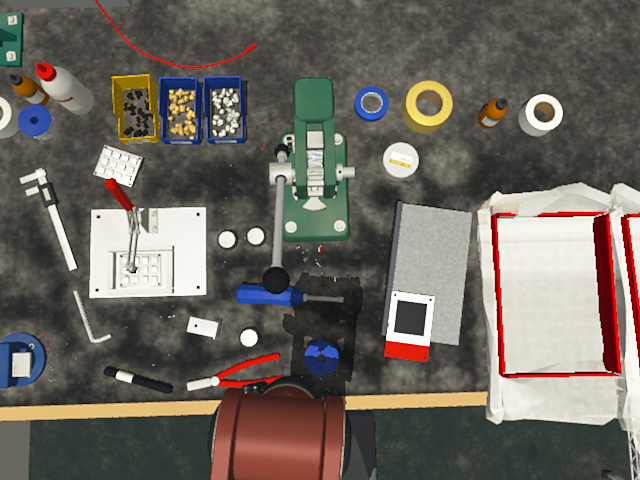

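View pics/top12c.png

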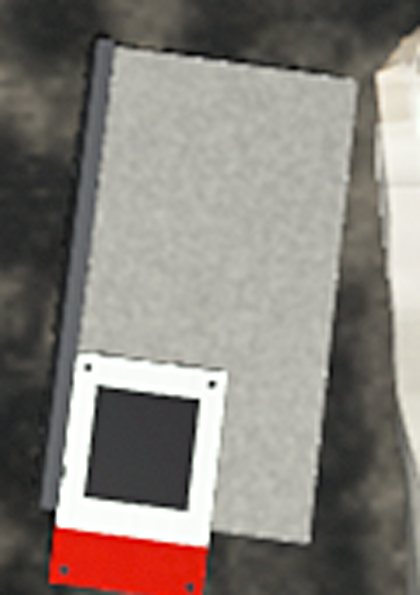

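View pics/side12c.png

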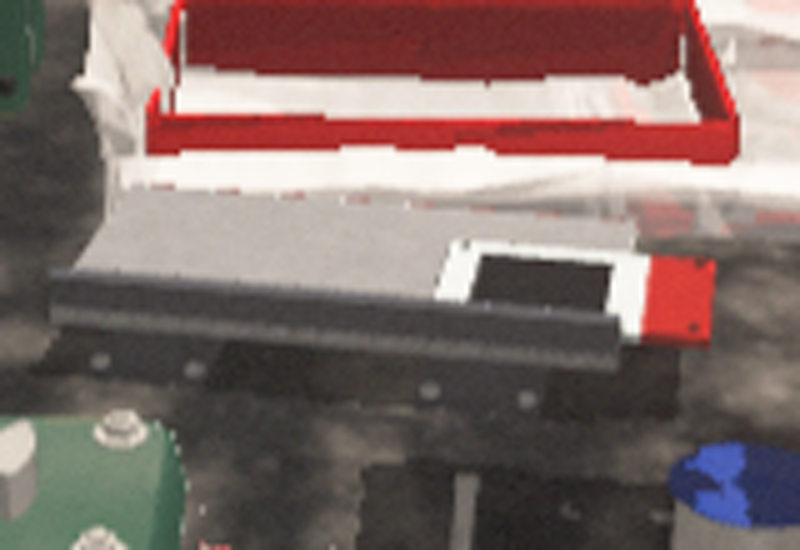

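```bash
python3 - <<'E'
from h import *
d=imaging.get_image("top")
c=lambda u,v,z: L(ray(d,370+u/3.5-.36,190+v/3.5-.36,z))
for n,u,v in(("rearL",80,352),("rearR",227,371),("bandL",57,529),("bandR",209,548),("leadL",50,583)): print(n,c(u,v,.046).round(4))
E
```

```text
rearL [-0.0022 -0.0831]
rearR [-0.0803 -0.0833]
bandL [-0.0009  0.0099]
bandR [-0.0808  0.0093]
leadL [-0.0005  0.0379]
```

```bash
python3 -c "
from station import ctrl
print(ctrl.finish_job())"
```

```text
the job is handed in; nothing more can be done
None
```

I pushed the plate square and flush against the fence, then along it until the red band stood past the open end. I handed the job in at about 17.7 s; the system gives no verdict.

- **Flush step:** With the gripper open, both fingertips pushed the plate's side together. It ended flat against the fence at about 6 N, with its red end still about 46 mm short of the ledge's end.
- **Push along the fence:** With the fingers part closed, I pushed the rear edge, then backed off and lifted clear.
- **Final position:** The last top picture puts the overhang at about 37–39 mm (target 28–47). The gap to the fence is about 1 mm and the plate is within about 0.02 rad of parallel. It looks flat on the ledge.
- **Bystanders:** None had visibly moved in the first and last top pictures; I did not measure them.
- **Disagreement:** Two estimates of the overhang differed by about 2 mm (tool position about 36.5 mm, wrist camera about 38 mm). Both are well inside the band, so I did not correct it. No check failed.

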